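Scoop the dish lid out from under the instrument riser

TASK

The small knobbed steel lid has slid under the clear-topped riser on the trolley. Holding the steel scoop by its upright handle, slide its flat blade in under the riser's front lip and under the lid until the lid sits on the blade, draw it out into the open in front of the riser, and set the scoop down flat on the trolley with the lid on it. Leave the glass dish that stands under the riser where it is.

Things in the scene. Friction and masses are not known exactly. Their poses are not given: they have to be found in the camera images.
- scoop: Steel scoop lying flat, 0.19 kg, blade to own +x. Origin on its underside below the handle's middle. Handle: dark upright block 50 (x) by 16 mm (y), z 6 to 78; pinch its 16 mm from above. Plate 66 wide, 2.5 thick, x -42 to 165, the last 31 a wedge to a 0.6 mm edge. Side walls 12 high, 60 apart inside, x 29 to 124; back wall x 29 to 32, 14 high. The lid belongs on the plate, x 50 to 145.
- riser: Fixed riser on the trolley, 240 (y) by 84 (x) by 50 mm; origin: centre of its underside. Open front faces own -x (to the robot). No floor. Clear top, underside at 45; front lip (x -42 to -38) hangs to 37 above the trolley. Steel ends, 230 apart inside. Back rail (inner face x 38) ends 5 mm above the trolley: it holds the lid back while the blade (not its side walls) slides on below it.
- dish_lid: Loose round steel lid, 34 mm diameter, 22 high with the small knob on top, 35 g, upright on the trolley under the riser's left or right half. Origin: centre of its underside, z up. Underside flat of 18 diameter, bevelled up to the rim at 4 mm; rim upright from 4 to 10 mm. Polished, slippery (friction about 0.3).
- dish: Loose glass dappen dish, a waisted cup 33 mm in diameter and 26 mm high, 35 g, standing under the other half of the riser. Origin at the centre of its underside. To be left where it is.

How it is judged:
By the outcome, as a careful person would: the job done as asked, in the order asked, and still so for the second after the job is handed in, with the robot touching nothing.
It also fails if it takes over 43 s, if anything falls off the work surface, if the arm or the gripper's body presses on something with over 40 N, if the wrist force passes 120 N, or if a joint passes its speed limit or range.

ROBOT

A 6-joint arm with a two-finger parallel gripper is mounted at the origin on a cart in front of the work surface, level with it; the furniture and walls round the work are solid. World frame = base frame: x ahead of the robot, y to its left, z up, the work surface at z = 0. Lengths are in m, angles in rad, forces in N, time in s.
With the tool pointing down it reaches from about 0.25 to 0.775 m from the base axis. Payload 4 kg.
Tool frame: the origin (TCP) lies on the centre line of the jaws, within the pads' length; the fingertips stand 8 mm ahead of it and the grasp point (between the pads) lies 11 mm behind it; y points along the fingers, x is the direction in which the jaws open and shut, and the axes are right-handed (so a half turn about y gives the same grasp; the last joint's range is limited). The gripper opens to 94 mm and grips with 3 to 60 N. Pads are 16 mm wide; open, the fingers measure 119 mm over their backs; the gripper's body (75 mm by 177 mm) begins 78 mm behind the grasp point.
Start: joints at [-0.103, 0.087, 1.371, -0, 1.684, -0.103], TCP at [0.55, -0, 0.214] pointing down, gripper open.
Joint ranges: [-3.1, 3.1], [-0.76, 2.03], [0.27, 2.55], [-1.08, 4.22], [0.17, 2.65], [-2.57, 2.57]. Speed limits (rad/s): [2.79, 2.79, 3.14, 3.14, 3.14, 3.14].

INTERFACE

Orientations are given as [roll, pitch, yaw] about the fixed x, y, z axes, in that order (R = Rz(yaw) Ry(pitch) Rx(roll)).
In Python, from bench import robot gives the robot as it stands.
- The arm moves only by the tool step_arm, never from a script. Its argument "commands" is a list of rows, each an object with "xyz": the shift along the world's x, y, z in m, a list of three; "twist": the turn, a rotation vector about the world's x, y, z in degrees, a list of three. In form: [{"xyz": [tx, ty, tz], "twist": [ax, ay, az]}, ...]. A call has 1 to 12 rows; each row is the pose to reach, as a shift and turn from the pose commanded when the call began; what a row does not reach only later rows make up. A row lasts 1/12 s, in which the tool goes at most 41.7 mm and 7.16 degrees, less where a joint would pass 70% of its speed; a pose out of reach is approached as far as the arm can. A call with a gripper value outside its range is refused whole. "fingers" is the closure in counts, from 0 (fully open) to 255 (shut), set as the call begins (left out, the last holds). The fingers move at their own pace and stop on an object; the grip force is fixed at half the most. Time passes only in rows, so rows that repeat a pose let the fingers close. It gives the time, the measured TCP pose, the force and the opening at its end, in the units of the state.
- robot.get_obs(): the state, without advancing time (a new reading comes with each control period).
- robot.snapshot(name): name is "scene" or "side" or "wrist"; returns (picture, depth): 384x512x3 uint8, red, green, blue; 384x512 float32, m along the optical axis (not along the pixel's ray), 0 where there is no reading.
- robot.camera_info(name): a dict with "fx", "fy", "cx", "cy" (pixels), "k1" (the pictures are not rectified: a ray, as slopes to the right and down, at radius r is drawn at 1 + k1 r^2 times it, then the intrinsics apply), "R" (3x3) and "t" (3): a world point X has camera coordinates R X + t. Camera axes: x right, y down, z forward; pixel columns grow to the right and rows downward; lengths in m; the calibration is good to about 2 mm. A picture is of the moment at which its call begins: read the wrist's pose just before it. camera_info takes no time and is no camera call; for the wrist camera it gives the pose at the moment of the call.
- robot.close_job(): hands the job in, once; it reports no verdict.
The state is a dict: "time": time; "joint_positions": joint angles; "qvel": joint speeds; "joint_torque": joint torques, N m; "tool_pos": TCP position; "ee_rot": TCP orientation; "wrist_force": force on the tool from outside, world axes, zero at the start; "wrist_torque": the same for the moment, N m; "width": finger opening in m.
Only numpy, scipy, OpenCV 4.12 (cv2) and the standard library are available. Lean on these libraries where they do the work, as an engineer would, in place of code of your own. Each camera call takes 0.05 s, during which the arm holds its last target.

## Working session

There is one attempt and no reset: what is moved stays moved. The work goes in short steps, Python scripts to look and compute and a tool call to move; the robot and the scene stay as the last step left them, time stands still between calls to the robot, and variables do not carry over. Pictures are saved under pics/ and viewed, and the job is handed in when it is done.

Besides the shell and the picture viewer there is one more tool, called after "Emit:" as a command line: name --argument value ..., lists and objects as JSON in quotes. step_arm: Moves the arm, as the interface text tells. Its arguments: {"type":"object","properties":{"commands":{"type":"array"},"fingers":{"type":"number"}},"required":["commands"]}

```bash
mkdir -p pics; ls; python3 - <<'E'
from bench import robot
import cv2,numpy as np
o=robot.get_obs()
print({k:np.round(v,4).tolist() for k,v in o.items()})
for n in ["scene","side","wrist"]:
    ci=robot.camera_info(n); p,d=robot.snapshot(n)
    np.savez(f"pics/{n}0.npz",p=p,d=d,**{k:np.array(v) for k,v in ci.items()})
    cv2.imwrite(f"pics/{n}0.png",p[:,:,::-1])
    print(n,{k:np.round(v,3).tolist() for k,v in ci.items()})
E
```

```text
pics
{'time': 0.0, 'joint_positions': [-0.1031, 0.088, 1.3722, -0.0, 1.6836, -0.1031], 'qvel': [-0.0002, -0.0011, 0.0014, -0.0012, -0.0001, 0.0013], 'joint_torque': [0.0013, -34.0183, -30.2424, 0.0718, 0.033, -0.0001], 'tool_pos': [0.5495, 0.0001, 0.2123], 'ee_rot': [-1.5706, 0.0022, 0.0], 'wrist_force': [-0.8306, -0.4872, -0.7618], 'wrist_torque': [0.0367, -0.0161, -0.0021], 'width': 0.094}
scene {'fx': 381.142, 'fy': 381.142, 'cx': 260.717, 'cy': 194.638, 'k1': -0.022, 'R': [[0.637, -0.771, 0.018], [-0.348, -0.309, -0.885], [0.688, 0.557, -0.465]], 't': [-0.39, 0.207, 0.536]}
side {'fx': 462.551, 'fy': 462.551, 'cx': 256.865, 'cy': 183.678, 'k1': -0.168, 'R': [[0.857, -0.516, -0.005], [-0.284, -0.463, -0.839], [0.431, 0.72, -0.544]], 't': [-0.505, 0.142, 0.94]}
wrist {'fx': 308.32, 'fy': 308.32, 'cx': 254.12, 'cy': 188.454, 'k1': -0.076, 'R': [[1.0, -0.001, -0.002], [0.0, -0.966, 0.26], [-0.003, -0.26, -0.966]], 't': [-0.549, -0.027, 0.392]}
```

View pics/scene0.png

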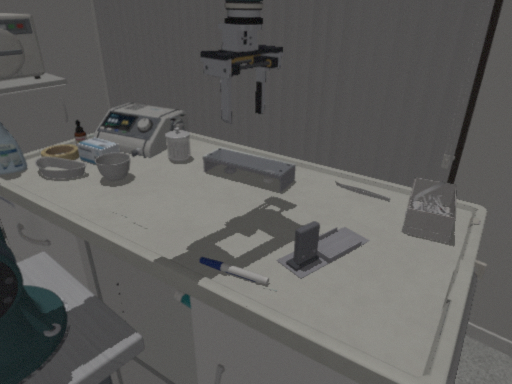

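View pics/side0.png

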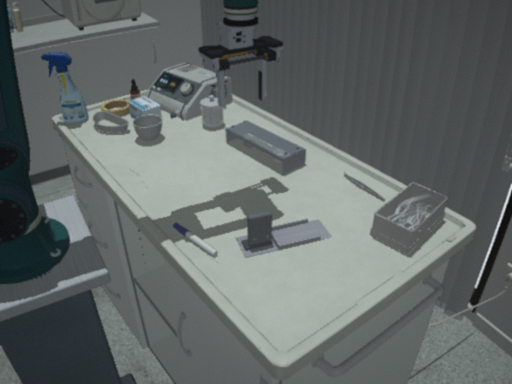

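View pics/wrist0.png

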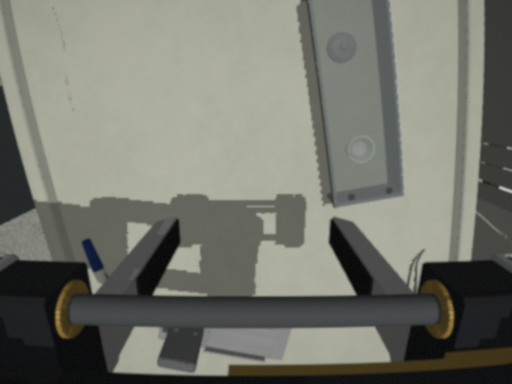

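```bash
cat > h.py <<'E'
import numpy as np,cv2
def load(f):
    return dict(np.load(f))
def ray(c,u,v):
    K=np.array([[c['fx'],0,c['cx']],[0,c['fy'],c['cy']],[0,0,1]],float)
    x=cv2.undistortPoints(np.array([[[u,v]]],float),K,np.array([float(c['k1']),0,0,0]))[0,0]
    d=np.array([x[0],x[1],1.0]); R=np.array(c['R']);t=np.array(c['t'])
    return -R.T@t, R.T@d
def at_z(c,u,v,z):
    o,d=ray(c,u,v); return o+d*(z-o[2])/d[2]
def proj(c,X):
    R=np.array(c['R']);t=np.array(c['t']);p=R@np.asarray(X,float)+t
    x=p[:2]/p[2]; x=x*(1+float(c['k1'])*(x@x))
    return float(c['fx'])*x[0]+float(c['cx']),float(c['fy'])*x[1]+float(c['cy'])
def crop(f,out,x0,y0,x1,y1,s):
    p=load(f)['p'][y0:y1,x0:x1,::-1]
    cv2.imwrite(out,cv2.resize(p,None,fx=s,fy=s,interpolation=cv2.INTER_CUBIC))
def snap(n,name):
    from bench import robot
    ci=robot.camera_info(n);p,d=robot.snapshot(n)
    np.savez(f"pics/{name}.npz",p=p,d=d,**{k:np.array(v) for k,v in ci.items()})
    cv2.imwrite(f"pics/{name}.png",p[:,:,::-1])
E
python3 - <<'E'
from h import *
crop('pics/wrist0.npz','pics/c1.png',290,0,420,215,2.7)
crop('pics/side0.npz','pics/c2.png',215,100,340,260,3.7)
crop('pics/scene0.npz','pics/c3.png',190,140,380,290,4)
E
```

```text
(no output)
```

View pics/c1.png

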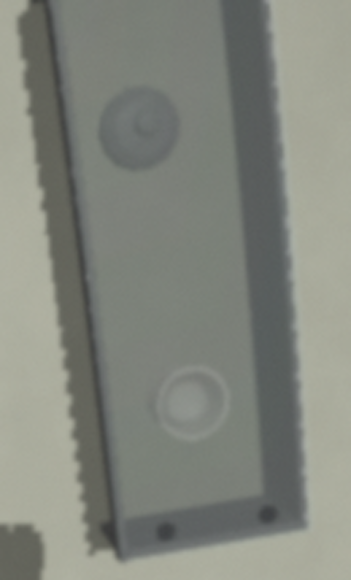

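View pics/c2.png

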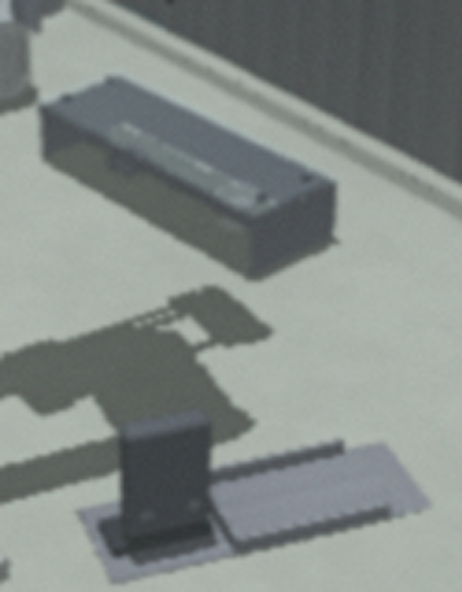

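View pics/c3.png

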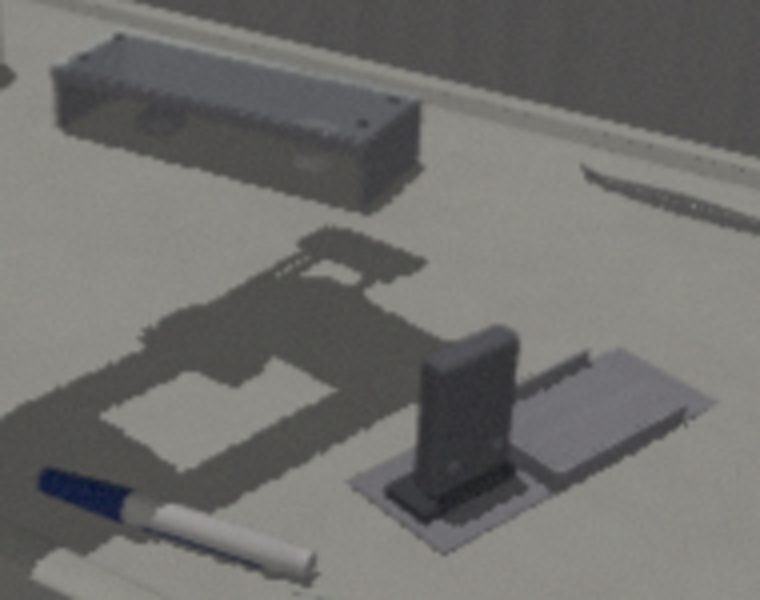

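```bash
cat > fit.py <<'E'
from h import *
from scipy.optimize import least_squares
S=load('pics/side0.npz');C=load('pics/scene0.npz');W=load('pics/wrist0.npz')
s=lambda u,v:(S,215+u/3.7,100+v/3.7)
c=lambda u,v:(C,190+u/4,140+v/4)
w=lambda u,v:(W,290+u/2.7,v/2.7)
FL,BL,BR,FR=(-.042,.12),(-.042+.084,.12),(.042,-.12),(-.042,-.12)
def T(p,z):return (*p,z)
ris=[(s(42,103),T(FL,.05)),(s(113,76),T(BL,.05)),(s(335,183),T(BR,.05)),(s(257,215),T(FR,.05)),(s(253,278),T(FR,0)),(s(335,240),T(BR,0)),(s(42,158),T(FL,0)),
(c(55,70),T(FL,.05)),(c(118,36),T(BL,.05)),(c(420,101),T(BR,.05)),(c(368,148),T(FR,.05)),(c(368,212),T(FR,0)),(c(422,170),T(BR,0)),(c(58,128),T(FL,0)),
(w(122,558),T(FR,.05)),(w(305,525),T(BR,.05))]
a,b,d,e=(-.042,.033),(-.042,-.033),(.165,-.033),(.165,.033)
sc=[(c(350,483),T(a,.0025)),(c(443,553),T(b,.0025)),(c(715,402),T(d,.0006)),(c(622,348),T(e,.0006)),
(s(80,512),T(a,.0025)),(s(112,582),T(b,.0025)),(s(430,503),T(d,.0006)),(s(383,442),T(e,.0006))]
def fit(obs,x0):
    def r(x):
        out=[]
        for (cam,u,v),q in obs:
            X=np.array([x[0]+np.cos(x[2])*q[0]-np.sin(x[2])*q[1],x[1]+np.sin(x[2])*q[0]+np.cos(x[2])*q[1],q[2]])
            pu,pv=proj(cam,X);out+=[pu-u,pv-v]
        return np.array(out)
    f=least_squares(r,x0,loss='soft_l1');return f.x,r(f.x).reshape(-1,2)
for o,x0 in((ris,[.65,.1,0]),(sc,[.5,-.15,0])):
    x,r=fit(o,x0);print(np.round(x,4),np.degrees(x[2]));print(np.round(r,1).tolist())
print('wristcam',-W['R'].T@W['t'])
for n,p,zs in(('lid',w(139,128),(.01,)),('knob',w(147,121),(.022,)),('dish',w(193,403),(.026,.0))):
    for z in zs: print(n,at_z(*p,z))
E
python3 fit.py
```

```text
[0.6615 0.084  0.1823] 10.447001892980108
[[-2.1, -0.6], [1.2, -1.7], [0.7, -1.7], [-1.2, 0.3], [-0.6, 0.2], [-0.2, -0.6], [-1.4, 0.1], [-1.4, -1.6], [0.5, -2.4], [1.0, -1.5], [-0.2, -1.8], [-1.1, 0.4], [-0.6, -1.5], [-1.2, 0.7], [-0.3, 4.4], [3.4, 3.8]]
[ 0.4475 -0.2405 -0.1785] -10.226686091947906
[[-2.4, 0.6], [-0.2, 1.3], [2.4, -2.2], [0.2, -2.1], [-2.7, 0.1], [-0.9, 0.9], [4.5, -1.0], [3.0, -1.9]]
wristcam [0.54986741 0.075277   0.38408543]
lid [0.64870626 0.14121016 0.01      ]
knob [0.64870432 0.14188612 0.022     ]
dish [0.67501362 0.02645354 0.026     ]
dish [0.68410028 0.02290855 0.        ]
```

Emit:
step_arm --commands '[{"xyz": [-0.03,-0.24,-0.02],"twist": [0,0,-100]},{"xyz": [-0.1,-0.24,-0.05],"twist": [0,0,-100]},{"xyz": [-0.1,-0.24,-0.05],"twist": [0,0,-100]},{"xyz": [-0.1,-0.24,-0.05],"twist": [0,0,-100]},{"xyz": [-0.1,-0.24,-0.05],"twist": [0,0,-100]},{"xyz": [-0.1,-0.24,-0.05],"twist": [0,0,-100]},{"xyz": [-0.1,-0.24,-0.05],"twist": [0,0,-100]},{"xyz": [-0.1,-0.24,-0.05],"twist": [0,0,-100]},{"xyz": [-0.1,-0.24,-0.05],"twist": [0,0,-100]},{"xyz": [-0.1,-0.24,-0.05],"twist": [0,0,-100]},{"xyz": [-0.1,-0.24,-0.05],"twist": [0,0,-100]},{"xyz": [-0.1,-0.24,-0.05],"twist": [0,0,-100]}]'

```text
time: 1.15
tool_pos: [0.4497, -0.24, 0.163]
ee_rot: [-1.572, 0.001, -1.507]
wrist_force: [0.3, 0.4, -0.3]
width: 0.0939
```

Emit:
step_arm --commands '[{"xyz": [0,0,0],"twist": [0,0,-14]},{"xyz": [0,0,0],"twist": [0,0,-14]},{"xyz": [0,0,0],"twist": [0,0,-14]},{"xyz": [0,0,0],"twist": [0,0,-14]}]'

```text
time: 1.48
tool_pos: [0.4498, -0.2399, 0.1632]
ee_rot: [-1.571, 0.0, -1.741]
wrist_force: [-0.4, -0.4, 0.4]
width: 0.0937
```

```bash
python3 - <<'E'
from h import *
snap('wrist','w1');snap('scene','s1');snap('side','d1')
from bench import robot
o=robot.get_obs();print({k:np.round(o[k],4).tolist() for k in('time','tool_pos','ee_rot','wrist_force','joint_positions')})
E
```

```text
{'time': 1.6333, 'tool_pos': [0.45, -0.2399, 0.1634], 'ee_rot': [-1.5711, 0.0, -1.7425], 'wrist_force': [-0.4995, -0.4142, -0.3008], 'joint_positions': [-0.6011, 0.0135, 1.547, -0.0001, 1.5814, 1.1414]}
```

View pics/w1.png

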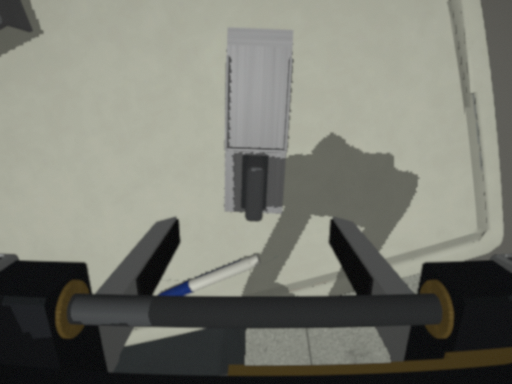

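View pics/d1.png

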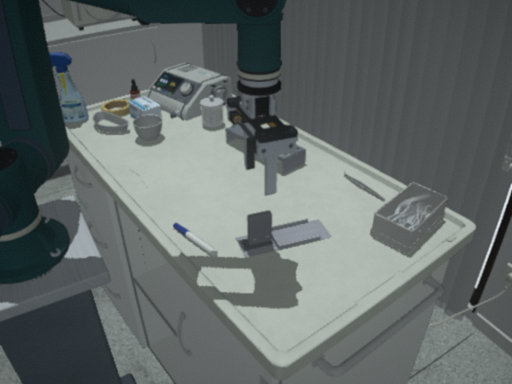

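```bash
python3 - <<'E'
from h import *
crop('pics/w1.npz','pics/c4.png',205,15,310,235,2.7)
W=load('pics/w1.npz')
K=np.array([[W['fx'],0,W['cx']],[0,W['fy'],W['cy']],[0,0,1]],float)
print(-W['R'].T@W['t'])
E
```

```text
[ 0.52460439 -0.25328007  0.33476785]
```

View pics/c4.png

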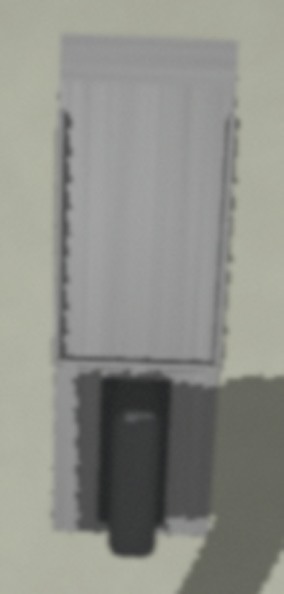

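```bash
cat > fit2.py <<'E'
from h import *
from fit import fit,T,a,b,d,e
W=load('pics/w1.npz')
w=lambda u,v:(W,205+(u+.5)/2.7-.5,15+(v+.5)/2.7-.5)
obs=[(w(62,36),T(e,.0006)),(w(238,40),T(d,.0006)),(w(53,530),T(a,.0025)),(w(213,534),T(b,.0025))]
x,r=fit(obs,[.45,-.24,-.18]);print(x,np.degrees(x[2]),r.round(1).tolist())
for u,v in((109,556),(155,556),(132,405)):print(at_z(*w(u,v),.078))
for o,_ in obs: print(at_z(*o,.002))
hx=x[0]-.025*np.cos(x[2]);hy=x[1]-.025*np.sin(x[2]);print('pred handle back mid',hx,hy)
E
python3 fit2.py | tail -9
```

```text
[ 0.43756601 -0.23914194 -0.20204207] -11.576158089285956 [[-0.3, -1.7], [0.3, -1.0], [1.0, 10.1], [-1.0, 10.3]]
[ 0.42814449 -0.22828248  0.078     ]
[ 0.4255692  -0.24320572  0.078     ]
[ 0.47655999 -0.2443584   0.078     ]
[ 0.60384439 -0.23993456  0.002     ]
[ 0.59145248 -0.30395184  0.002     ]
[ 0.41515905 -0.19961842  0.002     ]
[ 0.40187055 -0.26606223  0.002     ]
pred handle back mid 0.4130745375818902 -0.23412518038398464
```

```bash
python3 - <<'E'
from h import *
p=load('pics/w1.npz')['p'][5:75,210:310,::-1]
g=cv2.resize(p,None,fx=7,fy=7,interpolation=cv2.INTER_CUBIC).astype(float)
g=np.clip((g-110)*2.5,0,255);cv2.imwrite('pics/c5.png',g)
q=load('pics/w1.npz')['p'].mean(2);print(q[10:60,250:270].mean(1).round().tolist())
dd=load('pics/w1.npz')['d'];print((dd[10:60:3,260]*1000).round(1).tolist())
E
```

```text
[162.0, 162.0, 162.0, 163.0, 162.0, 163.0, 162.0, 163.0, 163.0, 163.0, 163.0, 163.0, 163.0, 164.0, 164.0, 164.0, 163.0, 161.0, 155.0, 150.0, 146.0, 146.0, 148.0, 148.0, 148.0, 147.0, 147.0, 146.0, 147.0, 149.0, 151.0, 152.0, 151.0, 149.0, 149.0, 151.0, 152.0, 154.0, 154.0, 154.0, 154.0, 155.0, 155.0, 155.0, 155.0, 155.0, 155.0, 155.0, 155.0, 155.0]
[297.29998779296875, 298.8999938964844, 300.0, 298.79998779296875, 301.70001220703125, 299.8999938964844, 300.8999938964844, 302.0, 303.20001220703125, 303.20001220703125, 303.79998779296875, 304.8999938964844, 305.70001220703125, 306.6000061035156, 306.79998779296875, 308.0, 308.5][ WARN:0@0.121] global loadsave.cpp:1063 imwrite_ Unsupported depth image for selected encoder is fallbacked to CV_8U.
```

View pics/c5.png

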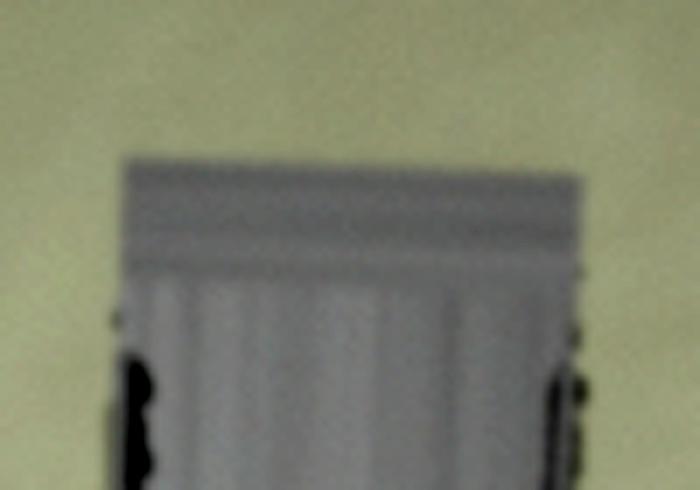

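```bash
python3 - <<'E'
from h import *
for f in('w1','s1','d1'):
    W=load(f'pics/{f}.npz')
    K=np.array([[W['fx'],0,W['cx']],[0,W['fy'],W['cy']],[0,0,1]],float)
    vv,uu=np.mgrid[0:384:2,0:512:2]
    x=cv2.undistortPoints(np.stack([uu.ravel(),vv.ravel()],1)[:,None].astype(float),K,np.array([float(W['k1']),0,0,0]))[:,0]
    d=W['d'][vv,uu].ravel()
    X=(np.c_[x,np.ones(len(x))]*d[:,None]-W['t'])@W['R']
    m=(d>0)&(abs(X[:,2])<.02)&(X[:,0]>.35)&(X[:,0]<.72)&(X[:,1]>-.38)&(X[:,1]<.3)
    P=X[m];
    A=np.c_[P[:,0]-.5,P[:,1],np.ones(len(P))]
    for _ in range(5):
        c=np.linalg.lstsq(A,P[:,2],rcond=None)[0];r=abs(P[:,2]-A@c);k=r<.003;A=A[k];P=P[k]
    print(f,m.sum(),len(P),c, np.median(r))
    h=(d>0)&(X[:,2]>.06)&(X[:,2]<.1)&(abs(X[:,0]-.45)<.06)&(abs(X[:,1]+.24)<.04)
    Q=X[h]; print(' handle',len(Q),Q.mean(0) if len(Q) else '',Q.min(0) if len(Q) else '',Q.max(0) if len(Q) else '')
W=load('pics/w1.npz')
w=lambda u,v:(W,205+(u+.5)/2.7-.5,15+(v+.5)/2.7-.5)
for n,u,v in(('tip',150,37),('wedge',150,83),('wall end L',63,112),('wall end R',235,116),('backwall',137,360),('back',135,531)):print(n,at_z(*w(u,v),.0025))
E
```

```text
w1 23441 22975 [-0.00057411 -0.00013171  0.00193651] 0.0005379238294729268
 handle 260 [ 0.45235223 -0.24105326  0.07713841] [ 0.4261124  -0.25254571  0.06041038] [ 0.47494074 -0.2295366   0.07996484]
s1 6303 6049 [ 0.00172502 -0.00048437  0.00251857] 0.000527936522561937
 handle 82 [ 0.44451749 -0.24331512  0.07246782] [ 0.42371385 -0.25220971  0.06001969] [ 0.47049328 -0.23137472  0.08053231]
d1 5456 5099 [0.00158552 0.00183075 0.00210605] 0.0008058717402147561
 handle 68 [ 0.44706831 -0.24379236  0.07196237] [ 0.42514824 -0.25297425  0.06012395] [ 0.47374134 -0.22860773  0.08065144]
tip [ 0.59775354 -0.27192431  0.0025    ]
wedge [ 0.58177604 -0.26922179  0.0025    ]
wall end L [ 0.57721613 -0.23532437  0.0025    ]
wall end R [ 0.56486602 -0.29878395  0.0025    ]
backwall [ 0.48010938 -0.24682714  0.0025    ]
back [ 0.40900975 -0.23376215  0.0025    ]
```

Emit:
step_arm --commands '[{"xyz": [0.001,-0.001,-0.03],"twist": [0,0,-1.4]},{"xyz": [0.001,-0.001,-0.07],"twist": [0,0,-1.4]},{"xyz": [0.001,-0.001,-0.105],"twist": [0,0,-1.4]},{"xyz": [0.001,-0.001,-0.123],"twist": [0,0,-1.4]},{"xyz": [0.001,-0.001,-0.123],"twist": [0,0,-1.4]},{"xyz": [0.001,-0.001,-0.123],"twist": [0,0,-1.4]}]' --fingers 0

```text
time: 2.13
tool_pos: [0.4504, -0.2406, 0.0397]
ee_rot: [-1.573, 0.001, -1.768]
wrist_force: [0.3, 0.4, 0.3]
width: 0.0937
```

Emit:
step_arm --commands '[{"xyz": [0,0,0],"twist": [0,0,0]},{"xyz": [0,0,0],"twist": [0,0,0]},{"xyz": [0,0,0],"twist": [0,0,0]},{"xyz": [0,0,0],"twist": [0,0,0]},{"xyz": [0,0,0],"twist": [0,0,0]},{"xyz": [0,0,0],"twist": [0,0,0]},{"xyz": [0,0,0],"twist": [0,0,0]},{"xyz": [0,0,0],"twist": [0,0,0]},{"xyz": [0,0,0],"twist": [0,0,0]}]' --fingers 255

```text
time: 2.88
tool_pos: [0.451, -0.241, 0.0405]
ee_rot: [-1.571, -0.0, -1.769]
wrist_force: [0.1, 0.1, 0.2]
width: 0.0373
```

Emit:
step_arm --commands '[{"xyz": [0,0,0],"twist": [0,0,0]},{"xyz": [0,0,0],"twist": [0,0,0]},{"xyz": [0,0,0],"twist": [0,0,0]},{"xyz": [0,0,0],"twist": [0,0,0]},{"xyz": [0,0,0],"twist": [0,0,0]},{"xyz": [0,0,0],"twist": [0,0,0]}]' --fingers 255

```text
time: 3.38
tool_pos: [0.451, -0.2409, 0.0404]
ee_rot: [-1.571, 0.0, -1.769]
wrist_force: [-0.7, 1.1, 0.0]
width: 0.0158
```

Emit:
step_arm --commands '[{"xyz": [0,0,0.012],"twist": [0,0,0]},{"xyz": [0,0,0.03],"twist": [0,0,0]},{"xyz": [0,0.02,0.04],"twist": [0,0,2]},{"xyz": [-0.004,0.055,0.04],"twist": [0,0,5]},{"xyz": [-0.008,0.095,0.04],"twist": [0,0,8]},{"xyz": [-0.011,0.135,0.04],"twist": [0,0,11]},{"xyz": [-0.014,0.175,0.04],"twist": [0,0,14]},{"xyz": [-0.017,0.215,0.04],"twist": [0,0,17]},{"xyz": [-0.02,0.255,0.04],"twist": [0,0,20]},{"xyz": [-0.022,0.29,0.04],"twist": [0,0,21.8]},{"xyz": [-0.023,0.32,0.04],"twist": [0,0,21.8]},{"xyz": [-0.023,0.339,0.04],"twist": [0,0,21.8]}]'

```text
time: 4.38
tool_pos: [0.4273, 0.1008, 0.0812]
ee_rot: [-1.57, 0.001, -1.386]
wrist_force: [-0.0, -0.7, -0.8]
width: 0.016
```

Emit:
step_arm --commands '[{"xyz": [0,0,0],"twist": [0,0,0]},{"xyz": [0,0,0],"twist": [0,0,0]}]'

```text
time: 4.55
tool_pos: [0.4279, 0.0985, 0.0809]
ee_rot: [-1.571, -0.001, -1.386]
wrist_force: [0.8, -0.1, -2.8]
width: 0.0157
```

```bash
python3 - <<'E'
from h import *
snap('wrist','w2');snap('side','d2');snap('scene','s2')
from bench import robot
o=robot.get_obs();print({k:np.round(o[k],4).tolist() for k in('time','tool_pos','ee_rot','wrist_force','wrist_torque','joint_positions')})
crop('pics/d2.npz','pics/c6.png',180,90,360,230,4)
crop('pics/s2.npz','pics/c6s.png',170,130,350,260,4)
E
```

```text
{'time': 4.7, 'tool_pos': [0.4281, 0.097, 0.0806], 'ee_rot': [-1.5709, -0.0007, -1.3896], 'wrist_force': [-0.9295, -0.1544, -2.6069], 'wrist_torque': [-0.0027, 0.1398, -0.0418], 'joint_positions': [0.094, -0.0961, 1.821, -0.0007, 1.4167, 1.4837]}
```

View pics/w2.png

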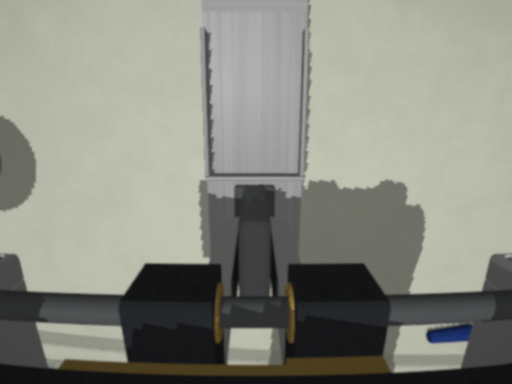

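View pics/c6.png

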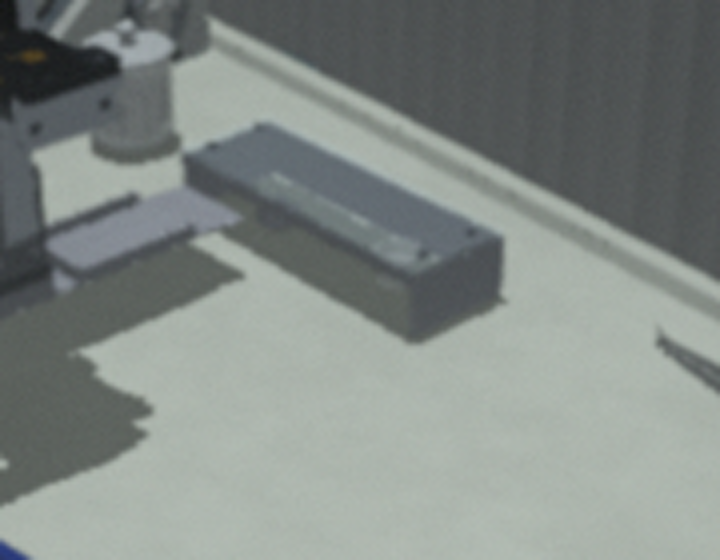

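View pics/c6s.png

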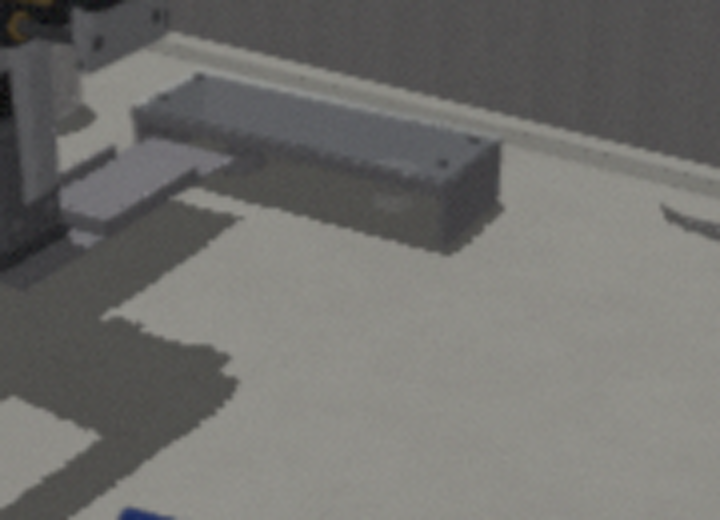

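```bash
python3 - <<'E'
from h import *
p=load('pics/wrist0.npz')['p'][:,:,::-1]
g=cv2.resize(p[150:215,310:415],None,fx=7,fy=7,interpolation=cv2.INTER_CUBIC).astype(float)
cv2.imwrite('pics/c7.png',np.clip((g-40)*1.6,0,255).astype(np.uint8))
g=cv2.resize(p[0:110,295:405],None,fx=5,fy=5,interpolation=cv2.INTER_CUBIC).astype(float)
cv2.imwrite('pics/c8.png',np.clip((g-60)*2,0,255).astype(np.uint8))
for f in('w2',):
    W=load(f'pics/{f}.npz')
    K=np.array([[W['fx'],0,W['cx']],[0,W['fy'],W['cy']],[0,0,1]],float)
    for (u,v) in((255,8),(255,30),(255,60),(255,100),(255,150),(215,100),(295,100),(212,20),(298,20)):
        x=cv2.undistortPoints(np.array([[[u,v]]],float),K,np.array([float(W['k1']),0,0,0]))[0,0]
        d=np.median(W['d'][v-2:v+3,u-2:u+3]); print((u,v),((np.r_[x,1]*d-W['t'])@W['R']).round(4))
E
```

```text
(255, 8) [0.561  0.1224 0.0434]
(255, 30) [0.5483 0.12   0.0431]
(255, 60) [0.5304 0.1167 0.0437]
(255, 100) [0.5059 0.1121 0.0433]
(255, 150) [0.4734 0.106  0.0433]
(215, 100) [0.5011 0.1379 0.0436]
(295, 100) [0.5108 0.0863 0.0436]
(212, 20) [0.5492 0.1476 0.0436]
(298, 20) [0.5592 0.0947 0.0433]
```

View pics/c7.png

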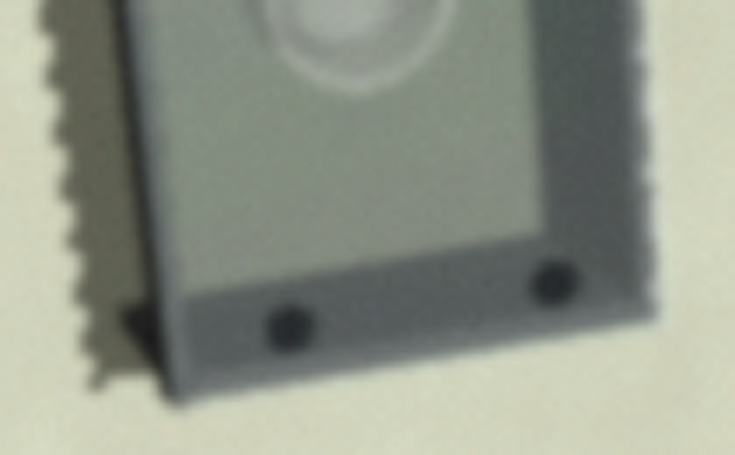

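View pics/c8.png

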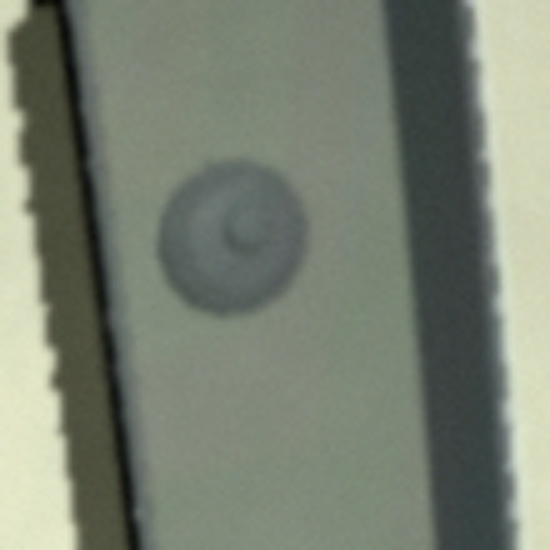

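```bash
python3 - <<'E'
from h import *
W=load('pics/wrist0.npz')
q=lambda u,v,x0,y0,s,z:at_z(W,x0+(u+.5)/s-.5,y0+(v+.5)/s-.5,z)
F=[q(75,0,295,0,5,.05),q(150,550,295,0,5,.05),q(135,0,310,150,7,.05),q(176,400,310,150,7,.05)]
B=[q(470,0,295,0,5,.05),q(510,550,295,0,5,.05),q(632,0,310,150,7,.05),q(655,315,310,150,7,.05)]
for n,L in(('F',F),('B',B)):
    L=np.array(L);print(n,L.round(4).tolist());d=L[-1]-L[0];print(' yaw',np.degrees(np.arctan2(d[0],-d[1])))
lid=q(232,237,295,0,5,.008);kn=q(247,229,295,0,5,.02)
print('lid',lid,'knob',kn)
# lid in riser frame from these: local x via front edge
th=np.radians(10.5);f=np.array([np.cos(th),np.sin(th)]);n=np.array([-f[1],f[0]])
FR=np.array(F[-1][:2]);BR=np.array(B[-1][:2])
print('depth',(BR-FR)@f,'lid local x',(lid[:2]-FR)@f-.042,(BR-lid[:2])@f,'y',(lid[:2]-FR)@n-.12)
print('riser c',FR+f*.042+n*.12,BR-f*.042+n*.12)
E
```

```text
F [[0.6041, 0.1791, 0.05], [0.6236, 0.0717, 0.05], [0.6305, 0.0292, 0.05], [0.6413, -0.0364, 0.05]]
 yaw 9.805927239847385
B [[0.684, 0.1814, 0.05], [0.7016, 0.0727, 0.05], [0.7099, 0.0297, 0.05], [0.7201, -0.022, 0.05]]
 yaw 10.056288684141068
lid [0.64865309 0.14199726 0.008     ] knob [0.64878349 0.14162573 0.02      ]
depth 0.0800464583876313 lid local x -0.0023017817754675887 0.040348240163098875 y 0.05409229111861796
riser c [0.66077386 0.08923021] [0.65692097 0.08832387]
```

Emit:
step_arm --commands '[{"xyz": [-0.001,0.004,-0.015],"twist": [0,0,0]},{"xyz": [-0.001,0.004,-0.03],"twist": [0,0,0]},{"xyz": [-0.001,0.004,-0.037],"twist": [0,0,0]},{"xyz": [-0.001,0.004,-0.04],"twist": [0,0,0]},{"xyz": [-0.001,0.004,-0.0405],"twist": [0,0,0]},{"xyz": [-0.001,0.004,-0.0405],"twist": [0,0,0]},{"xyz": [-0.001,0.004,-0.0405],"twist": [0,0,0]}]'

```text
time: 5.28
tool_pos: [0.4275, 0.1014, 0.0405]
ee_rot: [-1.57, -0.001, -1.389]
wrist_force: [-0.0, -0.8, 0.2]
width: 0.0156
```

```bash
python3 - <<'E'
from h import *
snap('wrist','w3');snap('side','d3')
from bench import robot
o=robot.get_obs();print({k:np.round(o[k],4).tolist() for k in('time','tool_pos','ee_rot','wrist_force','wrist_torque')})
crop('pics/d3.npz','pics/c9.png',180,90,360,230,4)
W=load('pics/w3.npz')
K=np.array([[W['fx'],0,W['cx']],[0,W['fy'],W['cy']],[0,0,1]],float)
for (u,v) in((255,4),(255,30),(255,60),(255,100),(255,150),(215,100),(295,100),(212,20),(298,20),(100,100),(400,60)):
        x=cv2.undistortPoints(np.array([[[u,v]]],float),K,np.array([float(W['k1']),0,0,0]))[0,0]
        d=np.median(W['d'][v-2:v+3,u-2:u+3]); print((u,v),((np.r_[x,1]*d-W['t'])@W['R']).round(4))
E
```

```text
{'time': 5.3833, 'tool_pos': [0.4275, 0.1015, 0.0405], 'ee_rot': [-1.5699, -0.0008, -1.3887], 'wrist_force': [-0.4761, -0.6801, 1.1099], 'wrist_torque': [-0.1401, 0.3312, 0.0298]}
(255, 4) [0.563  0.1253 0.0032]
(255, 30) [0.5479 0.1226 0.0033]
(255, 60) [0.53   0.1193 0.0038]
(255, 100) [0.5056 0.1148 0.0037]
(255, 150) [0.4732 0.1088 0.0033]
(215, 100) [0.5009 0.1406 0.0031]
(295, 100) [0.5104 0.089  0.0033]
(212, 20) [0.549  0.1501 0.0034]
(298, 20) [0.5587 0.0972 0.0035]
(100, 100) [0.488  0.2175 0.0018]
(400, 60) [0.5488 0.0263 0.0018]
```

View pics/c9.png

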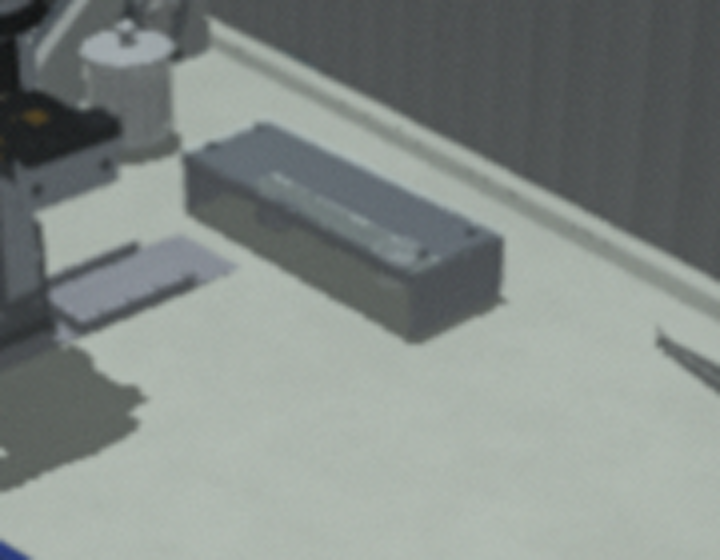

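View pics/w3.png

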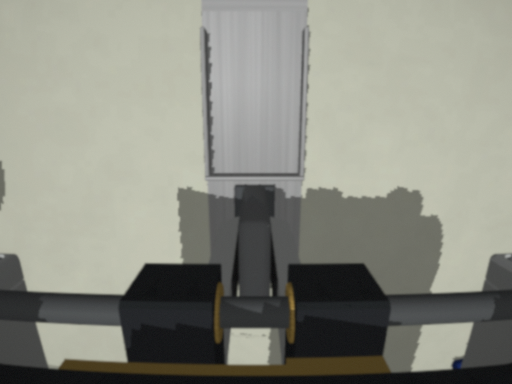

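Emit:
step_arm --commands '[{"xyz": [0.01,0.0018,0],"twist": [0,0,0]},{"xyz": [0.02,0.0036,0],"twist": [0,0,0]},{"xyz": [0.03,0.0055,0],"twist": [0,0,0]},{"xyz": [0.038,0.007,0],"twist": [0,0,0]},{"xyz": [0.043,0.0079,0],"twist": [0,0,0]},{"xyz": [0.046,0.0084,0],"twist": [0,0,0]},{"xyz": [0.049,0.009,0],"twist": [0,0,0]},{"xyz": [0.052,0.0095,0],"twist": [0,0,0]},{"xyz": [0.055,0.0101,0],"twist": [0,0,0]},{"xyz": [0.058,0.0106,0],"twist": [0,0,0]},{"xyz": [0.061,0.0112,0],"twist": [0,0,0]},{"xyz": [0.064,0.0117,0],"twist": [0,0,0]}]'

```text
time: 6.38
tool_pos: [0.4913, 0.1139, 0.0404]
ee_rot: [-1.572, -0.0, -1.388]
wrist_force: [-4.7, -1.1, 6.9]
width: 0.0157
```

```bash
python3 - <<'E'
from h import *
snap('wrist','w4');snap('side','d4')
from bench import robot
o=robot.get_obs();print({k:np.round(o[k],4).tolist() for k in('time','tool_pos','ee_rot','wrist_force','wrist_torque')})
crop('pics/d4.npz','pics/c10.png',200,100,320,190,6)
E
```

```text
{'time': 6.4833, 'tool_pos': [0.4919, 0.114, 0.0404], 'ee_rot': [-1.5703, -0.0, -1.3882], 'wrist_force': [-1.8082, -0.2138, 4.8137], 'wrist_torque': [-0.0782, 0.8745, -0.0349]}
```

View pics/w4.png

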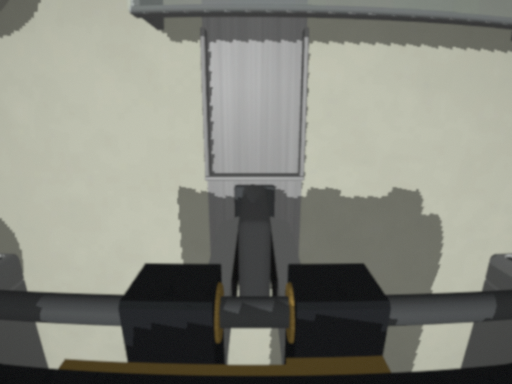

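View pics/c10.png

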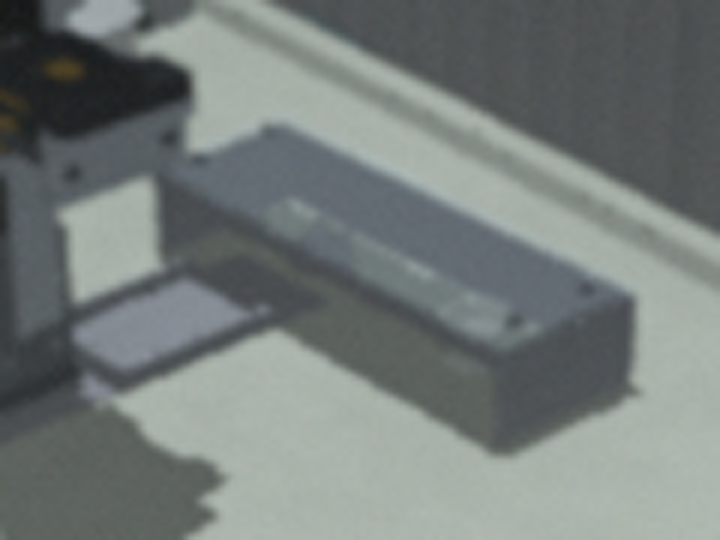

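```bash
python3 - <<'E'
from h import *
p=load('pics/w4.npz')['p'][0:50,120:320,::-1]
cv2.imwrite('pics/c11.png',cv2.resize(p,None,fx=4,fy=4,interpolation=cv2.INTER_CUBIC))
W=load('pics/w4.npz')
for (u,v) in((131,13),(255,12),(255,16),(450,18),(450,21)):
    for z in(.037,.05):
        X=at_z(W,u,v,z);d=X[:2]-[.4919,.114];print((u,v),z,X.round(4),'along',d@[.9835,.181],'lat',d@[-.181,.9835])
E
```

```text
(131, 13) 0.037 [0.6018 0.1999 0.037 ] along 0.12359298363760117 lat 0.06460321283931812
(131, 13) 0.05 [0.5991 0.1945 0.05  ] along 0.11999710540651232 lat 0.05976951595669718
(255, 12) 0.037 [0.6129 0.1354 0.037 ] along 0.12289869289640969 lat -0.0008097088614192559
(255, 12) 0.05 [0.6094 0.1348 0.05  ] along 0.11935440603200251 lat -0.0007827013892780417
(255, 16) 0.037 [0.611  0.1351 0.037 ] along 0.12092895897899525 lat -0.0008107473988339973
(255, 16) 0.05 [0.6076 0.1345 0.05  ] along 0.11753103913170286 lat -0.0007836627550391736
(450, 18) 0.037 [0.6321 0.0319 0.037 ] along 0.1230436048528565 lat -0.10607671716266569
(450, 18) 0.05 [0.6272 0.039  0.05  ] along 0.11948854986864303 lat -0.09822752727825523
(450, 21) 0.037 [0.6306 0.0315 0.037 ] along 0.12150255652635843 lat -0.106231240085796
(450, 21) 0.05 [0.6258 0.0386 0.05  ] along 0.11806201378401925 lat -0.09837056790972448
```

View pics/c11.png

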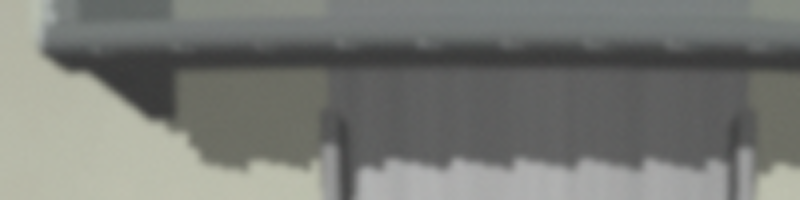

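Emit:
step_arm --commands '[{"xyz": [0.004,0.0007,0],"twist": [0,0,0]},{"xyz": [0.008,0.0014,0],"twist": [0,0,0]},{"xyz": [0.012,0.0022,0],"twist": [0,0,0]},{"xyz": [0.016,0.0029,0],"twist": [0,0,0]},{"xyz": [0.02,0.0036,0],"twist": [0,0,0]},{"xyz": [0.024,0.0043,0],"twist": [0,0,0]},{"xyz": [0.028,0.005,0],"twist": [0,0,0]},{"xyz": [0.032,0.0058,0],"twist": [0,0,0]},{"xyz": [0.036,0.0065,0],"twist": [0,0,0]},{"xyz": [0.04,0.0072,0],"twist": [0,0,0]}]'

```text
time: 7.32
tool_pos: [0.5311, 0.121, 0.0404]
ee_rot: [-1.572, -0.0, -1.388]
wrist_force: [-4.2, -0.5, 7.1]
width: 0.0158
```

```bash
python3 - <<'E'
from h import *
snap('wrist','w5');snap('side','d5')
from bench import robot
o=robot.get_obs();print({k:np.round(o[k],4).tolist() for k in('time','tool_pos','ee_rot','wrist_force','wrist_torque')})
crop('pics/d5.npz','pics/c12.png',200,100,320,190,6)
E
```

```text
{'time': 7.4167, 'tool_pos': [0.532, 0.1211, 0.0404], 'ee_rot': [-1.57, -0.0, -1.3882], 'wrist_force': [-1.6411, -0.0875, 5.0312], 'wrist_torque': [-0.068, 0.9235, 0.0183]}
```

View pics/w5.png

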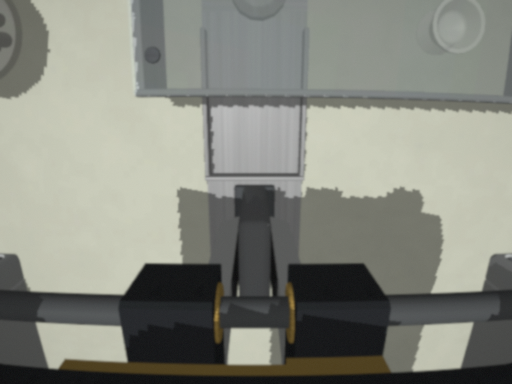

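View pics/c12.png

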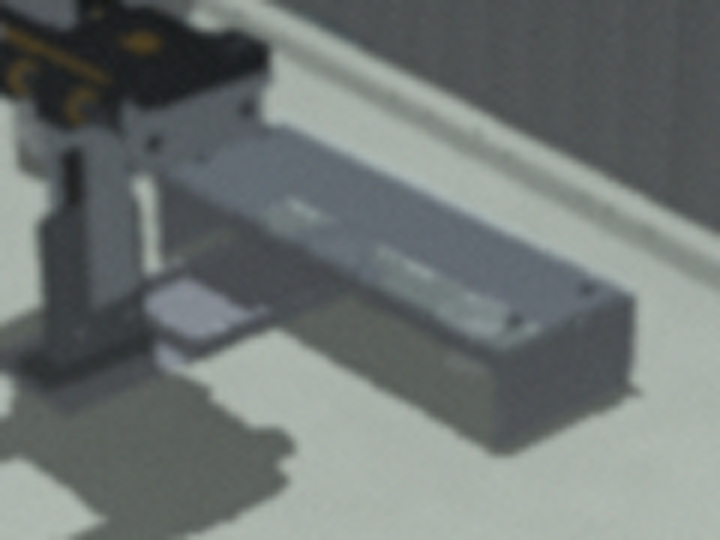

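```bash
python3 - <<'E'
from h import *
p=load('pics/w5.npz')['p'][0:110,190:320,::-1]
cv2.imwrite('pics/c13.png',cv2.resize(p,None,fx=5,fy=5,interpolation=cv2.INTER_CUBIC))
W=load('pics/w5.npz')
for n,u,v,z in(('lip bot',255,97,.037),('lip top',255,93,.05),('lid near rim',258,20,.008),('lid side',232,0,.008),('lid side',284,0,.008),('wall end',206,30,.0145),('backwall',255,177,.0025)):
        X=at_z(W,u,v,z);d=X[:2]-[.532,.1211];print(n,(u,v),z,X.round(4),'along',d@[.9835,.181],'lat',d@[-.181,.9835])
E
```

```text
lip bot (255, 97) 0.037 [0.6102 0.1347 0.037 ] along 0.07936186534457194 lat -0.0007372884331607116
lip top (255, 93) 0.05 [0.6118 0.1351 0.05  ] along 0.08100161155903234 lat -0.0007068863635541202
lid near rim (258, 20) 0.008 [0.6564 0.1413 0.008 ] along 0.12599331036288683 lat -0.0026051794279447335
lid side (232, 0) 0.008 [0.6648 0.1589 0.008 ] along 0.1374954618579061 lat 0.013115878180012728
lid side (284, 0) 0.008 [0.6706 0.128  0.008 ] along 0.13752899251585915 lat -0.018285551383741026
wall end (206, 30) 0.0145 [0.6438 0.1705 0.0145] along 0.11894574862867875 lat 0.028358688482129357
backwall (255, 177) 0.0025 [0.5581 0.125  0.0025] along 0.026370245814469156 lat -0.000851758540727204
```

View pics/c13.png

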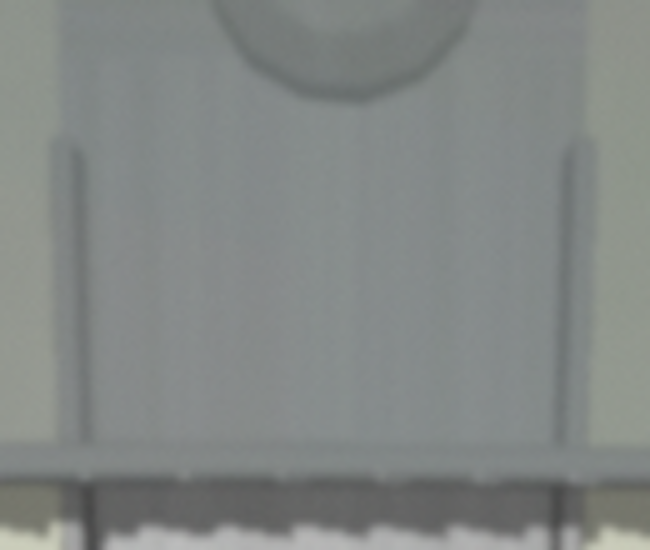

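Emit:
step_arm --commands '[{"xyz": [0.004,0.0007,0],"twist": [0,0,0]},{"xyz": [0.008,0.0014,0],"twist": [0,0,0]},{"xyz": [0.012,0.0022,0],"twist": [0,0,0]},{"xyz": [0.016,0.0029,0],"twist": [0,0,0]},{"xyz": [0.02,0.0036,0],"twist": [0,0,0]},{"xyz": [0.024,0.0043,0],"twist": [0,0,0]},{"xyz": [0.027,0.0049,0],"twist": [0,0,0]},{"xyz": [0.029,0.0053,0],"twist": [0,0,0]},{"xyz": [0.029,0.0053,0],"twist": [0,0,0]}]'

```text
time: 8.17
tool_pos: [0.5606, 0.1264, 0.0404]
ee_rot: [-1.571, -0.0, -1.388]
wrist_force: [-2.7, 0.3, 6.0]
width: 0.0158
```

```bash
python3 - <<'E'
from h import *
snap('wrist','w6')
from bench import robot
o=robot.get_obs();print({k:np.round(o[k],4).tolist() for k in('time','tool_pos','ee_rot','wrist_force','wrist_torque')})
p=load('pics/w6.npz')['p'][0:150,150:350,::-1]
cv2.imwrite('pics/c14.png',cv2.resize(p,None,fx=4,fy=4,interpolation=cv2.INTER_CUBIC))
E
```

```text
{'time': 8.2167, 'tool_pos': [0.5605, 0.1263, 0.0404], 'ee_rot': [-1.5706, -0.0, -1.3882], 'wrist_force': [-3.5734, -1.3274, 4.9493], 'wrist_torque': [-0.0876, 1.0436, -0.0127]}
```

View pics/c14.png

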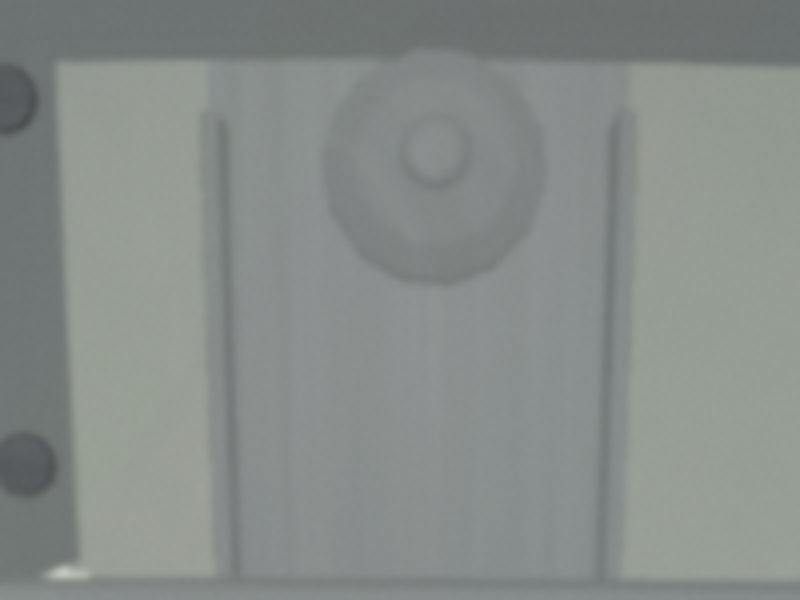

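```bash
python3 - <<'E'
from h import *
C=load('pics/scene0.npz')
for u,v in((180,260),(100,222),(165,262),(200,262),(268,280)):print((u,v),at_z(C,u,v,0).round(3))
E
```

```text
(180, 260) [ 0.301 -0.062  0.   ]
(100, 222) [0.275 0.171 0.   ]
(165, 262) [ 0.279 -0.046  0.   ]
(200, 262) [ 0.322 -0.095  0.   ]
(268, 280) [ 0.365 -0.222  0.   ]
```

Emit:
step_arm --commands '[{"xyz": [-0.002,-0.0004,0],"twist": [0,0,0]},{"xyz": [-0.006,-0.0011,0],"twist": [0,0,0]},{"xyz": [-0.012,-0.0022,0],"twist": [0,0,0]},{"xyz": [-0.02,-0.0036,0],"twist": [0,0,0]},{"xyz": [-0.028,-0.0051,0],"twist": [0,0,0]},{"xyz": [-0.036,-0.0065,0],"twist": [0,0,0]},{"xyz": [-0.044,-0.008,0],"twist": [0,0,0]},{"xyz": [-0.052,-0.0094,0],"twist": [0,0,0]},{"xyz": [-0.06,-0.0109,0],"twist": [0,0,0]},{"xyz": [-0.066,-0.012,0],"twist": [0,0,0]},{"xyz": [-0.07,-0.0127,0],"twist": [0,0,0]},{"xyz": [-0.072,-0.0131,0],"twist": [0,0,0]}]'

```text
time: 9.22
tool_pos: [0.4877, 0.113, 0.0405]
ee_rot: [-1.57, -0.0, -1.388]
wrist_force: [5.4, 1.8, 8.9]
width: 0.0161
```

```bash
python3 - <<'E'
from h import *
snap('wrist','w7')
from bench import robot
o=robot.get_obs();print({k:np.round(o[k],4).tolist() for k in('time','tool_pos','ee_rot','wrist_force','wrist_torque')})
E
```

```text
{'time': 9.2667, 'tool_pos': [0.4874, 0.113, 0.0404], 'ee_rot': [-1.5703, -0.0001, -1.3883], 'wrist_force': [3.7486, -0.1348, 5.762], 'wrist_torque': [0.1008, -0.1183, 0.0128]}
```

View pics/w7.png

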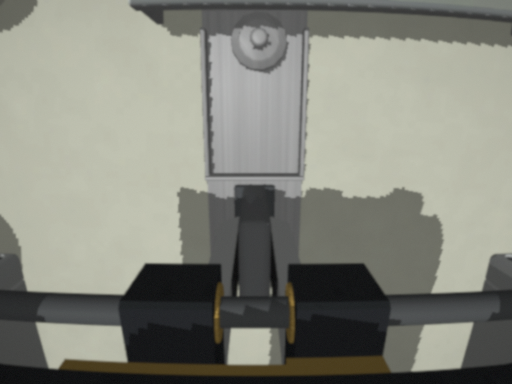

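Emit:
step_arm --commands '[{"xyz": [-0.002,-0.0004,0],"twist": [0,0,0]},{"xyz": [-0.006,-0.0011,0],"twist": [0,0,0]},{"xyz": [-0.012,-0.0022,0],"twist": [0,0,0]},{"xyz": [-0.02,-0.0036,0],"twist": [0,0,0]},{"xyz": [-0.028,-0.0051,0],"twist": [0,0,0]},{"xyz": [-0.036,-0.0065,0],"twist": [0,0,0]},{"xyz": [-0.044,-0.008,0],"twist": [0,0,0]},{"xyz": [-0.054,-0.0098,0],"twist": [0,0,0]},{"xyz": [-0.064,-0.0116,0],"twist": [0,0,0]},{"xyz": [-0.072,-0.0131,0],"twist": [0,0,0]},{"xyz": [-0.077,-0.014,0],"twist": [0,0,0]},{"xyz": [-0.08,-0.0145,0],"twist": [0,0,0]}]'

```text
time: 10.27
tool_pos: [0.4078, 0.0985, 0.0405]
ee_rot: [-1.569, -0.0, -1.388]
wrist_force: [5.7, 1.1, 6.0]
width: 0.0157
```

Emit:
step_arm --commands '[{"xyz": [0,0,0],"twist": [0,0,0]},{"xyz": [0,0,0],"twist": [0,0,0]},{"xyz": [0,0,0],"twist": [0,0,0]}]'

```text
time: 10.52
tool_pos: [0.4074, 0.0985, 0.0404]
ee_rot: [-1.571, -0.0, -1.388]
wrist_force: [1.5, 1.1, 8.2]
width: 0.0155
```

```bash
python3 - <<'E'
from h import *
snap('wrist','w8');snap('side','d8')
from bench import robot
o=robot.get_obs();print({k:np.round(o[k],4).tolist() for k in('time','tool_pos','ee_rot','wrist_force','wrist_torque')})
crop('pics/d8.npz','pics/c15.png',180,90,360,230,4)
E
```

```text
{'time': 10.6167, 'tool_pos': [0.4074, 0.0985, 0.0403], 'ee_rot': [-1.5716, -0.0001, -1.3883], 'wrist_force': [1.7791, 0.2761, 7.2233], 'wrist_torque': [0.0948, 0.0844, -0.0513]}
```

View pics/c15.png

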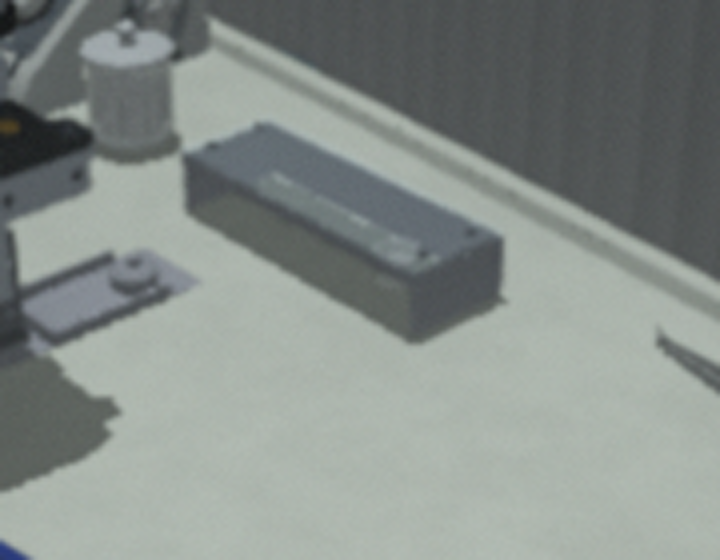

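View pics/w8.png

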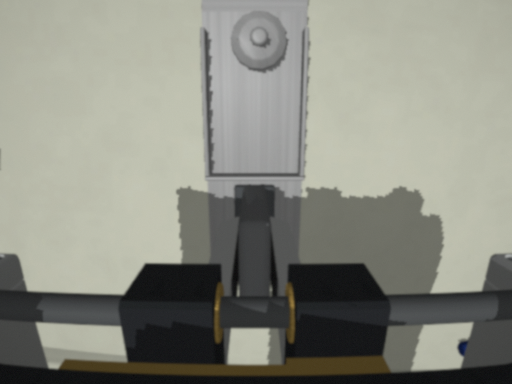

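Emit:
step_arm --commands '[{"xyz": [0,0,0.0004],"twist": [0,0,0]},{"xyz": [0,0,0.0004],"twist": [0,0,0]},{"xyz": [0,0,0.0004],"twist": [0,0,0]}]'

```text
time: 10.87
tool_pos: [0.4074, 0.0985, 0.0404]
ee_rot: [-1.572, -0.0, -1.388]
wrist_force: [1.5, 1.6, 5.7]
width: 0.016
```

Emit:
step_arm --commands '[{"xyz": [0,0,0],"twist": [0,0,0]},{"xyz": [0,0,0],"twist": [0,0,0]},{"xyz": [0,0,0],"twist": [0,0,0]},{"xyz": [0,0,0],"twist": [0,0,0]},{"xyz": [0,0,0],"twist": [0,0,0]},{"xyz": [0,0,0],"twist": [0,0,0]},{"xyz": [0,0,0],"twist": [0,0,0]},{"xyz": [0,0,0],"twist": [0,0,0]},{"xyz": [0,0,0],"twist": [0,0,0]},{"xyz": [0,0,0],"twist": [0,0,0]}]' --fingers 0

```text
time: 11.7
tool_pos: [0.408, 0.0986, 0.0404]
ee_rot: [-1.571, -0.0, -1.388]
wrist_force: [-0.1, 0.1, 0.5]
width: 0.079
```

Emit:
step_arm --commands '[{"xyz": [0,0,0.01],"twist": [0,0,0]},{"xyz": [0,0,0.03],"twist": [0,0,0]},{"xyz": [0,0,0.06],"twist": [0,0,0]},{"xyz": [0,0,0.09],"twist": [0,0,0]},{"xyz": [0,0,0.12],"twist": [0,0,0]},{"xyz": [0,0,0.14],"twist": [0,0,0]},{"xyz": [0,0,0.15],"twist": [0,0,0]},{"xyz": [0,0,0.15],"twist": [0,0,0]},{"xyz": [0,0,0.15],"twist": [0,0,0]}]'

```text
time: 12.45
tool_pos: [0.4079, 0.0986, 0.1903]
ee_rot: [-1.571, -0.0, -1.388]
wrist_force: [0.2, -0.2, -0.7]
width: 0.0936
```

```bash
python3 - <<'E'
from h import *
snap('wrist','w9');snap('side','d9')
from bench import robot
o=robot.get_obs();print({k:np.round(o[k],4).tolist() for k in('time','tool_pos','ee_rot','wrist_force','width')})
crop('pics/d9.npz','pics/c16.png',160,90,340,230,4)
E
```

```text
{'time': 12.55, 'tool_pos': [0.407, 0.0985, 0.1885], 'ee_rot': [-1.5744, 0.0002, -1.3884], 'wrist_force': [-0.1564, -0.2385, -0.7212], 'width': 0.0943}
```

View pics/c16.png

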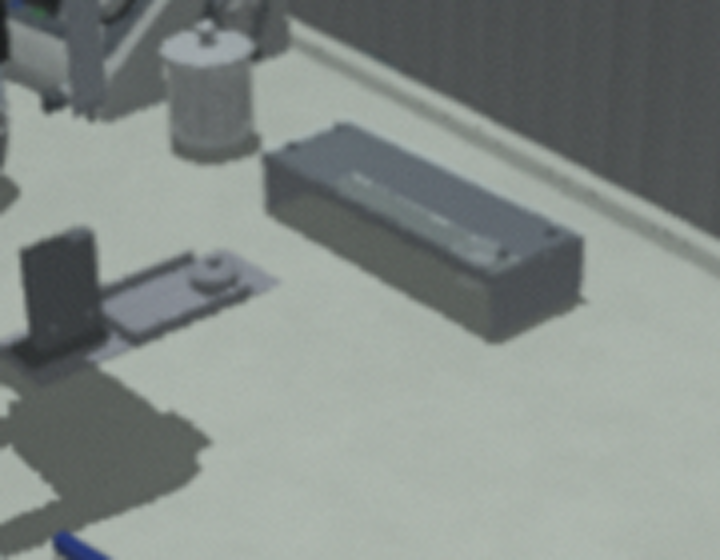

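View pics/w9.png

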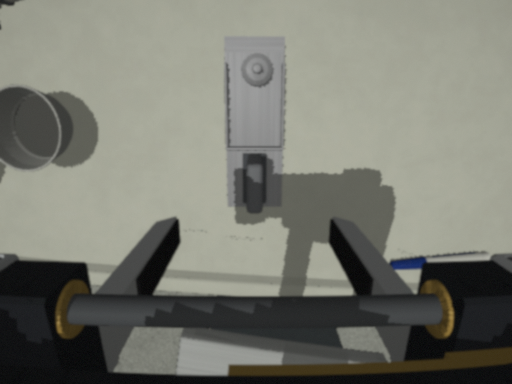

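```bash
python3 - <<'E'
from h import *
W=load('pics/w5.npz');print('dish at w5',at_z(W,459,25,.02).round(4))
W=load('pics/wrist0.npz');print('dish at start',at_z(W,361,149,.02).round(4))
W=load('pics/w9.npz');print('lid',at_z(W,258,70,.01).round(4))
from bench import robot
print(robot.get_obs()['time'],robot.close_job())
E
```

```text
dish at w5 [0.676  0.0231 0.02  ]
dish at start [0.6765 0.0259 0.02  ]
lid [0.5202 0.1147 0.01  ]
the job is handed in; nothing more can be done
12.55 None
```

The lid is out from under the riser, sitting on the scoop's blade, and the scoop is lying flat on the trolley in front of the riser. I handed the job in at 12.55 s, well inside the 43 s limit.

- **How it went:** I gripped the scoop by its handle and slid the blade under the front lip. The lid moved back against the rear rail until the blade was under it. Then I drew the scoop straight out by about 155 mm, released it and lifted the gripper about 150 mm clear.
- **Lid and scoop:** The last pictures show the lid upright between the side walls, about 115 mm along the plate from the handle's middle. That is fully on its flat part and within the required 50 to 145 mm. The scoop stands clear of the riser, with nothing touching it.
- **Dish:** It read (0.676, 0.023) m with the blade part-way in, against (0.677, 0.026) m at the start. The 3 mm difference is within camera error, and the scoop never came near it. I did not measure the dish again after drawing the scoop out.
- **Forces:** The largest reading I saw was under 11 N at the wrist, at the checks between moves.
- **Disagreements:** Camera-derived positions differed by 2 to 5 mm. The trolley read about 2 mm high in all three cameras. The blade's thin tip looked about 15 mm shorter than stated, so I used the stated length.

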